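# Comb the guide rods into their tray

### The arm

A 6-joint arm with a two-finger parallel gripper is mounted at the origin on the work surface. World frame = base frame: x ahead of the robot, y to its left, z up, the work surface at z = 0. Lengths are in m, angles in rad, forces in N, time in s.
With the tool pointing down it reaches from about 0.25 to 0.725 m from the base axis. Payload 4 kg.
Tool frame: the origin (TCP) lies midway between the tips of the shut fingers; the grasp point (between the pads) lies tcp_to_grasp behind it (tcp_to_grasp is the distance from the TCP to the grasp point, in m); x points along the fingers, z is the direction in which the jaws open and shut, and the axes are right-handed (so a half turn about x gives the same grasp; the last joint's range is limited). The gripper opens to 85 mm and grips with 20 to 120 N. Pads are 22 mm wide; open, the fingers measure 114 mm over their backs; the gripper's body (76 mm by 85 mm) begins 54 mm behind the grasp point. The pads swing forward as they close: fully open they stand 13 mm farther back than shut.
Start: joints at [-1.133, 0.241, 0.005, 1.335, 0, 1.571], TCP at [0.212, -0.453, 0.231] pointing down, gripper open.
Joint ranges: [-2.72, 2.72], [-1.05, 1.87], [-1.09, 1.28], [-1.99, 2.15], [-1.42, 1.44], [-3.14, 3.14]. Speed limits (rad/s): [2.79, 2.79, 3.14, 3.14, 3.14, 3.14].

### API

Orientations are given as a rotation vector (axis times angle).
In Python, from cell import observe, capture, camera_info, job_done, tcp_to_grasp gives the robot as it stands.
- The arm moves only by the tool servo_tool, never from a script. Its argument "increments" is a list of rows, each a list of 5 numbers: the finger opening in mm, from 0 to 85.4, then the shift along the tool's x, y, z in mm, then the turn about the tool's x in degrees. A call has 1 to 20 rows; each row is the pose to reach, as a shift and turn from the pose commanded when the call began, along the tool's axes at that moment; what a row does not reach only later rows make up. A row lasts 1/8 s, in which the tool goes at most 62.5 mm and 10.7 degrees, less where a joint would pass 70% of its speed; a pose out of reach is approached as far as the arm can. A call with a gripper value outside its range is refused whole. The fingers move at their own pace and stop on an object; "grip_force" is the grip in N (left out, the last holds). Time passes only in rows, so rows that repeat a pose let the fingers close. It gives the time, the measured TCP pose, the force and the opening at its end, in the units of the state.
- observe(): the state, without advancing time (a new reading comes with each control period).
- capture(name): name is "side" or "top"; returns the picture (420x560x3 uint8, red, green, blue); there is no depth.
- camera_info(name): a dict with "camera_matrix" (3x3 intrinsics, pixels), "rvec" (rotation vector, rad) and "tvec" (3), from world to camera coordinates, as OpenCV has them. Camera axes: x right, y down, z forward; pixel columns grow to the right and rows downward; lengths in m; the calibration is good to about 2 mm. A picture is of the moment at which its call begins. camera_info takes no time and is no camera call.
- job_done(): hands the job in, once; it reports no verdict.
The state is a dict: "time_s": time; "joint_pos": joint angles; "qd": joint speeds; "joint_torque": joint torques, N m; "ee_pos": TCP position; "ee_rot": TCP orientation; "ft_force": force on the tool from outside, world axes, zero at the start; "moment": the same for the moment, N m; "width": finger opening in m.
Only numpy, scipy, OpenCV 4.12 (cv2) and the standard library are available. Lean on these libraries where they do the work, as an engineer would, in place of code of your own. Each camera call takes 0.05 s, during which the arm holds its last target. There are 200 camera calls.

### The job

Four ground steel guide rods for the next printer build have been tipped into the orange grooved tray and lie askew across its ridges. Take the blue rake off its black stand by its upright grip and comb it along the tray, tines just over the ridges, until every rod lies fully down in a groove, all parallel; then put the rake back upright across the two rails of its stand and let go. Keep the gripper itself off the clean rods, and leave the spool, the printed dinosaur and the scraper where they are.

Things in the scene. Friction and masses are not known exactly. Their poses are not given: they have to be found in the camera images.
- tray: Orange rod tray screwed to the bench, 160 (x) by 256 (y) mm, origin at the centre of its underside, z up. Seven grooves, 132 mm long, 17 wide at the top, walls at 60 degrees, run along its x, centred at y = -66 to 66 in steps of 22 mm. Flat ridge tops 5 mm wide, 24 mm up; groove floors 12 mm up. A rod down in a groove has its centre 19 mm up, its top level with the ridges; one across the ridges has it 29 mm up.
- tray_rail (a point): Middle of the flat top of the tray's side rail at x = +73 mm, 36 mm above the bench; a like rail stands at x = -73 mm. Rails are 14 mm wide, 132 mm apart inside, as high along all of y; the rake's shoes slide on them.
- tray_landing_a (a point): Point 105 mm from the tray's centre on the flat landing at its -y end, level with the ridge tops (24 mm up). The landing reaches from 76 to 120 mm off the centre, then comes an end wall 8 mm thick, 36 mm high. At the start rod ends may lie over its inner part, but from 95 mm outwards it is free, so the tines can be let down here behind the rods.
- tray_landing_b (a point): Point 105 mm from the tray's centre on the flat landing at its +y end, level with the ridge tops (24 mm up). The landing reaches from 76 to 120 mm off the centre, then comes an end wall 8 mm thick, 36 mm high. At the start rod ends may lie over its inner part, but from 95 mm outwards it is free, so the tines can be let down here behind the rods.
- rake_grip (a point): Centre of the upright grip of the loose blue rake (about 160 g, alike both ways round). Its x runs along the head, y is the combing direction, z up. Grip: 50 (x) by 24 (y) mm, 52 mm tall, 26 mm above and below this point. Head bar under it: 170 (x) by 16 (y) mm, 31 to 43 mm below this point. It starts upright on the stand with this point 87 mm above the bench.
- rake_tines (a point): Middle of the row of tine tips, 61.5 mm straight below the grip's centre; axes as the grip's. Eleven tines, 5 wide and 6 mm thick (y), at 11 mm pitch from x = -55 to 55 mm. With the shoes on the tray's rails the tips pass 1.5 mm above the ridges: over the rods that are down in a groove, while they push the others along.
- rake_shoes (a point): Middle between the soles of the rake's two shoes, 51 mm straight below the grip's centre, 10.5 mm above the tine tips. The shoes are flat pads, 22 (x) by 36 (y) mm, under the ends of the head bar at x = -74 and 74 mm.
- stand: Black stand for the rake, screwed to the bench left or right of the tray, 186 (x) by 60 (y) mm, origin at the centre of its underside. Two rails, flat tops 36 mm above the bench, 14 mm wide, 60 mm long in y, centred at x = -73 and 73 mm, carry the rake's shoes; the tines hang between them over the 8 mm base.
- rod1: A loose ground steel guide rod, 10 mm in diameter, 100 mm long along its x axis, origin at its centre, about 61 g, lightly oiled: slides easily on tray and tines (friction about 0.25). It starts lying askew across the tray's ridges, turned about 28 to 45 degrees from the grooves. It may end in any groove.
- rod2: A loose ground steel guide rod, 10 mm in diameter, 100 mm long along its x axis, origin at its centre, about 61 g, lightly oiled: slides easily on tray and tines (friction about 0.25). It starts lying askew across the tray's ridges, turned about 28 to 45 degrees from the grooves. It may end in any groove.
- rod3: A loose ground steel guide rod, 10 mm in diameter, 100 mm long along its x axis, origin at its centre, about 61 g, lightly oiled: slides easily on tray and tines (friction about 0.25). It starts lying askew across the tray's ridges, turned about 28 to 45 degrees from the grooves. It may end in any groove.
- rod4: A loose ground steel guide rod, 10 mm in diameter, 100 mm long along its x axis, origin at its centre, about 61 g, lightly oiled: slides easily on tray and tines (friction about 0.25). It starts lying askew across the tray's ridges, turned about 28 to 45 degrees from the grooves. It may end in any groove.
- spool_center (a point): Centre of a filament spool lying flat, black flanges 200 mm across, green filament, 66 mm high, 0.8 kg, on the other side of the tray from the stand. Bystander.
- dinosaur_center (a point): Body centre of a flat green printed dinosaur about 140 by 100 mm, 12 mm thick, lying on the bench beyond the tray. Bystander.
- scraper_grip (a point): Handle of a bed scraper (spatula, red handle, 200 mm long) lying on the bench beyond the tray. Bystander.

How it is judged:
On the way:
1. the rake's tines are down in the tray, over the grooves or landings (z of rake_tines in the frame of tray between 0.018 and 0.032 m and y of rake_tines in the frame of tray between -0.12 and 0.12 m and x of rake_tines in the frame of tray between -0.02 and 0.02 m), for 0.3 s.
At the end, for the whole second after the job is handed in: Each rod lies in a groove: centre 16 to 21.5 mm above the tray's underside, parallel to the grooves within 4 degrees. The rake rests level on both stand rails (tine tips 22.5 to 28.5 mm up, within 25 mm of its middle, 17 degrees of its line). All at rest and released (z of rod1 in the frame of tray between 0.016 and 0.0215 m and y of rod1 in the frame of tray between -0.075 and 0.075 m and x of rod1 in the frame of tray between -0.066 and 0.066 m and angle between the x axis of each of rod1, rod2, rod3, rod4 and the x axis of tray, either way round below 0.07 rad and linear speed of each of rod1, rod2, rod3, rod4, rake below 0.02 m/s and z of rod2 in the frame of tray between 0.016 and 0.0215 m and y of rod2 in the frame of tray between -0.075 and 0.075 m and x of rod2 in the frame of tray between -0.066 and 0.066 m and z of rod3 in the frame of tray between 0.016 and 0.0215 m and y of rod3 in the frame of tray between -0.075 and 0.075 m and x of rod3 in the frame of tray between -0.066 and 0.066 m and z of rod4 in the frame of tray between 0.016 and 0.0215 m and y of rod4 in the frame of tray between -0.075 and 0.075 m and x of rod4 in the frame of tray between -0.066 and 0.066 m and z of rake_tines in the frame of stand between 0.0225 and 0.0285 m and horizontal distance between rake_tines and stand below 0.025 m and angle between rake_grip's own z axis and vertical below 0.06 rad and angle between the x axis of rake_grip and the x axis of stand, either way round below 0.3 rad); the robot touches nothing.
It fails at once if the gripper or arm touches a rod (contact force between any of the fingers, the arm and rod1 above 0.5 N or contact force between any of the fingers, the arm and rod2 above 0.5 N or contact force between any of the fingers, the arm and rod3 above 0.5 N or contact force between any of the fingers, the arm and rod4 above 0.5 N).
It fails at once if the spool is moved by more than 20 mm (distance of spool_center from where it was at the start of the episode above 0.02 m).
It fails at once if the dinosaur is moved by more than 20 mm (distance of dinosaur_center from where it was at the start of the episode above 0.02 m).
It fails at once if the scraper is moved by more than 20 mm (distance of scraper_grip from where it was at the start of the episode above 0.02 m).
It also fails if it takes over 72 s, if anything falls off the work surface, if the arm or the gripper's body presses on something with over 40 N, if the wrist force passes 120 N, or if a joint passes its speed limit or range.

## Working session

There is one attempt and no reset: what is moved stays moved. The work goes in short steps, Python scripts to look and compute and a tool call to move; the robot and the scene stay as the last step left them, time stands still between calls to the robot, and variables do not carry over. Pictures are saved under pics/ and viewed, about 8 in all and at most 12, crops included, and the job is handed in when it is done.

Besides the shell and the picture viewer there is one more tool, called after "Call:" as name([rows], argument=value, ...), one row to a line, values as JSON. servo_tool: Moves the arm, as the interface text tells. Its arguments: {"type":"object","properties":{"increments":{"type":"array"},"grip_force":{"type":"number"}},"required":["increments"]}

```bash
mkdir -p pics; ls; cat > h.py <<'E'
import numpy as np, cv2
from cell import *
def save(n,f,crop=None,s=1):
    im=capture(n); cv2.imwrite('pics/'+f+'_raw.png',im[...,::-1]); o=im
    if crop: o=im[crop[1]:crop[3],crop[0]:crop[2]]
    o=cv2.resize(o,None,fx=s,fy=s,interpolation=cv2.INTER_CUBIC); cv2.imwrite('pics/'+f+'.png',o[...,::-1]); return im
def cam(n):
    c=camera_info(n); R=cv2.Rodrigues(np.array(c['rvec'],float))[0]; return np.array(c['camera_matrix'],float),R,np.array(c['tvec'],float).ravel()
def toplane(n,uv,z):
    K,R,t=cam(n); uv=np.atleast_2d(np.array(uv,float)); d=(np.linalg.inv(K)@np.c_[uv,np.ones(len(uv))].T).T@R; c=-R.T@t
    return c+d*((z-c[2])/d[:,2])[:,None]
def proj(n,P):
    K,R,t=cam(n); q=(np.atleast_2d(P)@R.T+t)@K.T; return q[:,:2]/q[:,2:]
E
python3 - <<'E'
from h import *
s=observe(); print({k:np.round(v,3) for k,v in s.items()}, tcp_to_grasp)
for n in('top','side'):
    im=save(n,n+'0'); K,R,t=cam(n); print(n,K.round(0).tolist(),(-R.T@t).round(3),R[2].round(2))
E
```

```text
pics
{'time_s': np.float64(0.0), 'joint_pos': array([-1.133,  0.241,  0.004,  1.335, -0.   ,  1.571]), 'qd': array([ 0.001, -0.001, -0.   ,  0.   ,  0.001, -0.001]), 'joint_torque': array([ 0.0000e+00, -3.7232e+01,  2.5241e+01,  1.7000e-02,  0.0000e+00,
       -0.0000e+00]), 'ee_pos': array([ 0.212, -0.452,  0.23 ]), 'ee_rot': array([ 0.882,  1.387, -0.88 ]), 'ft_force': array([ 0.317, -0.025,  0.512]), 'moment': array([0.025, 0.021, 0.02 ]), 'width': np.float64(0.086)} 0.0187
top [[431.0, 0.0, 282.0], [0.0, 431.0, 199.0], [0.0, 0.0, 1.0]] [ 0.426 -0.006  1.228] [ 0.17  0.02 -0.99]
side [[438.0, 0.0, 279.0], [0.0, 438.0, 210.0], [0.0, 0.0, 1.0]] [0.184 0.467 0.733] [ 0.48 -0.53 -0.7 ]
```

View pics/top0.png

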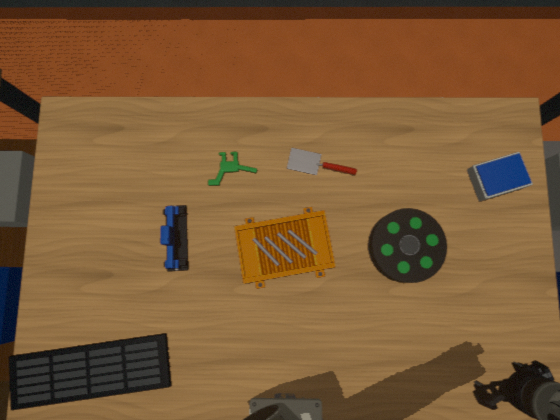

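View pics/side0.png

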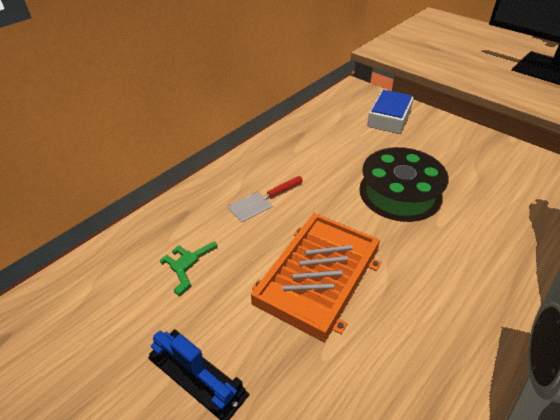

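The top view shows the tray at about (285,246) with four rods lying askew. The rake on its stand is at (176,238), the spool at (408,245), the dinosaur at (230,168) and the scraper at (320,162). The side view agrees. Next I'll measure the tray and rake.

```bash
python3 - <<'E'
from h import *
im=cv2.imread('pics/top0_raw.png'); hsv=cv2.cvtColor(im,cv2.COLOR_BGR2HSV)
m=cv2.inRange(hsv,(5,200,110),(22,255,255)); m[:190]=0; m[300:]=0; m[:,:220]=0; m[:,350:]=0
m=cv2.morphologyEx(m,cv2.MORPH_CLOSE,np.ones((9,9)))
m=cv2.morphologyEx(m,cv2.MORPH_OPEN,np.ones((17,17)))
c=max(cv2.findContours(m,0,2)[0],key=cv2.contourArea)
w=toplane('top',c[:,0,:],0.036)[:,:2]
print('tray',cv2.minAreaRect((w*1000).astype(np.float32)))
for n in('top','side'):
    im=cv2.imread(f'pics/{n}0_raw.png'); hsv=cv2.cvtColor(im,cv2.COLOR_BGR2HSV)
    b=cv2.inRange(hsv,(105,120,50),(130,255,255))
    if n=='top': b[:190]=0;b[290:]=0;b[:,:140]=0;b[:,200:]=0
    else: b[:320]=0; b[:,:130]=0;b[:,260:]=0
    c=max(cv2.findContours(b,0,2)[0],key=cv2.contourArea)
    print(n,cv2.boundingRect(c),cv2.contourArea(c))
    if n=='top': print('blue z.05',cv2.minAreaRect((toplane(n,c[:,0,:],.053)[:,:2]*1000).astype(np.float32)))
    x0,y0=((145,195) if n=='top' else (135,315)); cr=im[y0:y0+85,x0:x0+60] if n=='top' else im[y0:y0+105,x0:x0+120]
    cr=cv2.resize(cr,None,fx=6.5 if n=='top' else 3.3,fy=6.5 if n=='top' else 3.3,interpolation=2)
    globals()[n]=cr
t=im=cv2.imread('pics/top0_raw.png')[195:290,225:345]; t=cv2.resize(t,None,fx=3.3,fy=3.3,interpolation=2)
H=580; o=np.zeros((H,800,3),np.uint8)
a=cv2.resize(top,(390,552)); o[:552,:390]=a; o[:314,400:796]=t[:,:396]; s=cv2.resize(side,(300,262)); o[316:578,400:700]=s
cv2.imwrite('pics/zoom0.png',o)
E
```

```text
tray ((499.385498046875, 6.0692596435546875), (173.40005493164062, 254.4092254638672), 10.070060729980469)
top (161, 206, 18, 63) 482.5
blue z.05 ((521.694580078125, 319.3885498046875), (169.93475341796875, 46.798580169677734), 2.843343496322632)
side (151, 331, 86, 79) 1623.0
```

View pics/zoom0.png

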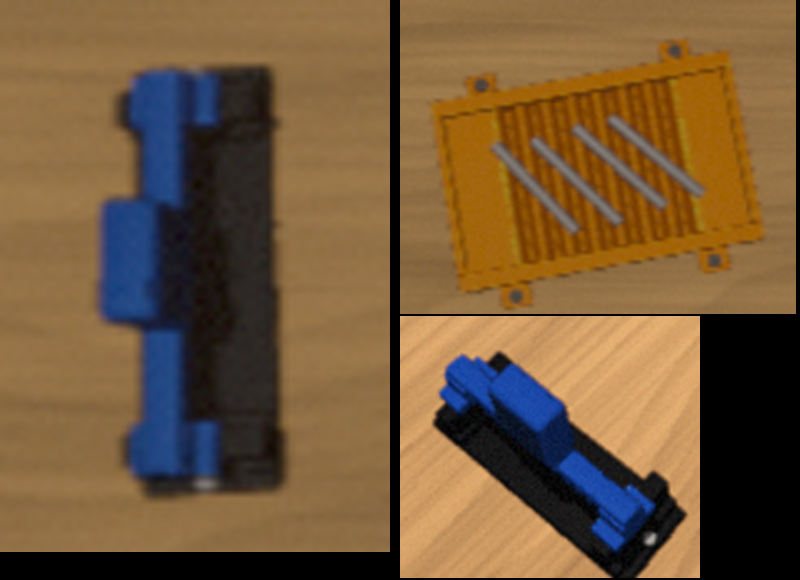

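```bash
python3 - <<'E'
from h import *
def P(z,pts,off,s,h): return (toplane('top',np.array(pts)/s+np.array(off)-0.5+0.5/s*0,z)[:,:2]*1000)
t=P(0,[(33,102),(327,52),(363,238),(62,291)],(225,195),3.3,0)
t=(toplane('top',np.array([(33,102),(327,52),(363,238),(62,291)])/3.3+[225,195],.036)[:,:2]*1000)
print('tray corners',t.round(1).tolist(),t.mean(0))
e=lambda a,b:(np.linalg.norm(b-a).round(1),np.degrees(np.arctan2(*(b-a)[::-1])).round(1))
print([e(t[i],t[(i+1)%4]) for i in range(4)])
g=lambda p,z:(toplane('top',np.array(p)/6.5+[145,195],z)[:,:2]*1000)
a=g([(101,202),(157,200),(160,325),(104,322)],.113);print('grip top',a.round(1).tolist(),a.mean(0),[e(a[i],a[(i+1)%4]) for i in range(4)])
a=g([(136,72),(193,72),(187,475),(131,475)],.054);print('bar ends',a.round(1).tolist(),a.mean(0),[e(a[i],a[(i+1)%4]) for i in range(4)])
a=g([(118,68),(270,66),(283,488),(145,495)],.036);print('stand?',a.round(1).tolist(),a.mean(0),[e(a[i],a[(i+1)%4]) for i in range(4)])
# rods ends at z .034
for p,q in [((95,148),(177,230)),((134,142),(219,221)),((175,130),(264,205)),((210,120),(303,192))]:
    r=(toplane('top',np.array([p,q])/3.3+[225,195],.029)[:,:2]*1000); print(r.round(0).tolist(),e(r[0],r[1]))
# side view sanity: project
print(proj('side',[[.5,.006,.036]]))
# side blue grip top corners in side zoom (scale 2.5, off 135,315)
s=np.array([(92,80),(120,52),(165,92),(140,120)])/2.5+[135,315]
a=toplane('side',s,.113)[:,:2]*1000; print('side griptop',a.round(1).tolist(),a.mean(0))
E
```

```text
tray corners [[554.1, 142.8], [598.2, -104.8], [443.3, -133.2], [398.2, 114.7]] [498.44963868   4.89780453]
[(np.float64(251.5), np.float64(-79.9)), (np.float64(157.5), np.float64(-169.6)), (np.float64(252.0), np.float64(100.3)), (np.float64(158.5), np.float64(10.2))]
grip top [[544.1, 327.6], [545.0, 305.1], [495.2, 301.2], [496.2, 323.7]] [520.11687842 314.38792413] [(np.float64(22.5), np.float64(-87.6)), (np.float64(50.0), np.float64(-175.6)), (np.float64(22.5), np.float64(87.4)), (np.float64(48.1), np.float64(4.7))]
bar ends [[605.9, 333.4], [606.1, 309.1], [436.9, 303.0], [436.7, 326.3]] [521.40781444 317.9368698 ] [(np.float64(24.3), np.float64(-89.6)), (np.float64(169.3), np.float64(-177.9)), (np.float64(23.3), np.float64(90.5)), (np.float64(169.4), np.float64(2.4))]
stand? [[610.4, 346.5], [611.7, 280.7], [432.0, 266.9], [428.6, 325.0]] [520.67122305 304.77039141] [(np.float64(65.9), np.float64(-88.9)), (np.float64(180.2), np.float64(-175.6)), (np.float64(58.2), np.float64(93.3)), (np.float64(183.1), np.float64(6.8))]
[[516.0, 90.0], [449.0, 21.0]] (np.float64(97.2), np.float64(-134.2))
[[522.0, 58.0], [456.0, -14.0]] (np.float64(97.1), np.float64(-132.2))
[[532.0, 23.0], [470.0, -52.0]] (np.float64(97.3), np.float64(-129.7))
[[541.0, -6.0], [481.0, -84.0]] (np.float64(98.3), np.float64(-127.4))
[[317.5433857  263.60141652]]
side griptop [[533.4, 332.1], [535.2, 308.5], [493.6, 307.7], [491.2, 329.5]] [513.34575191 319.4444994 ]
```

```bash
cat >> h.py <<'E'
def go(target,yaw_deg):
    """shift in tool axes (mm) and turn about tool x (deg) from the measured pose; yaw = wanted direction of tool z (mod 180)"""
    s=observe(); R=cv2.Rodrigues(np.array(s['ee_rot'],float))[0]; p=np.array(s['ee_pos'])*1000
    cur=np.degrees(np.arctan2(R[1,2],R[0,2])); d=-((yaw_deg-cur+90)%180-90) # tool x down: turn sign flips
    print('t',round(float(s['time_s']),2),'p',p.round(1),'zyaw',cur.round(2),'xaxis',R[:,0].round(3),'q6',round(float(s['joint_pos'][5]),2),'F',np.round(s['ft_force'],1),'w',round(float(s['width'])*1000,1))
    print('shift',(R.T@(np.array(target)-p)).round(1),'turn',d.round(2))
E
python3 -c "
from h import *
go((520,316,130),93.5)
p=toplane('top',[(408,245)],.066); print(p)"
```

```text
t 0.1 p [ 211.7 -452.3  230.5] zyaw -64.92 xaxis [-0.001  0.002 -1.   ] q6 1.57 F [ 0.4 -0.  -0.2] w 85.4
shift [ 101.6  604.9 -565. ] turn 21.58
[[ 0.50286503 -0.32549817  0.066     ]]
```

Call:
servo_tool([
  [85,3,38,-35,-10],
  [85,6,76,-70,-20],
  [85,9,114,-105,-30],
  [85,12,152,-141,-40],
  [85,15,190,-177,-50],
  [85,18,227,-212,-60],
  [85,21,265,-247,-70],
  [85,24,303,-283,-80],
  [85,27,340,-318,-89],
  [85,30,378,-353,-99],
  [85,33,416,-388,-109],
  [85,36,454,-424,-119],
  [85,40,492,-459,-129],
  [85,44,530,-495,-139],
  [85,48,568,-530,-149],
  [85,50,605,-565,-158.4],
  [85,50,605,-565,-158.4],
  [85,50,605,-565,-158.4],
])

```text
time_s: 2.35
ee_pos: [0.5197, 0.3149, 0.1803]
ee_rot: [-1.254, 1.183, 1.254]
ft_force: [0.7, 0.0, -0.8]
width: 0.0851
```

```bash
python3 -c "
from h import *
go((520,316,130),93.5)
im=save('side','side1')
im=save('top','top1')
a=cv2.resize(cv2.imread('pics/side1.png')[280:420,100:300],None,fx=4,fy=4,interpolation=2)
cv2.imwrite('pics/z1.png',a)"
```

```text
t 2.35 p [519.7 314.9 180.3] zyaw 93.46 xaxis [-0.002 -0.002 -1.   ] q6 0.48 F [ 0.7  0.  -0.8] w 85.1
shift [50.3 -0.5  1.2] turn -0.04
```

View pics/z1.png

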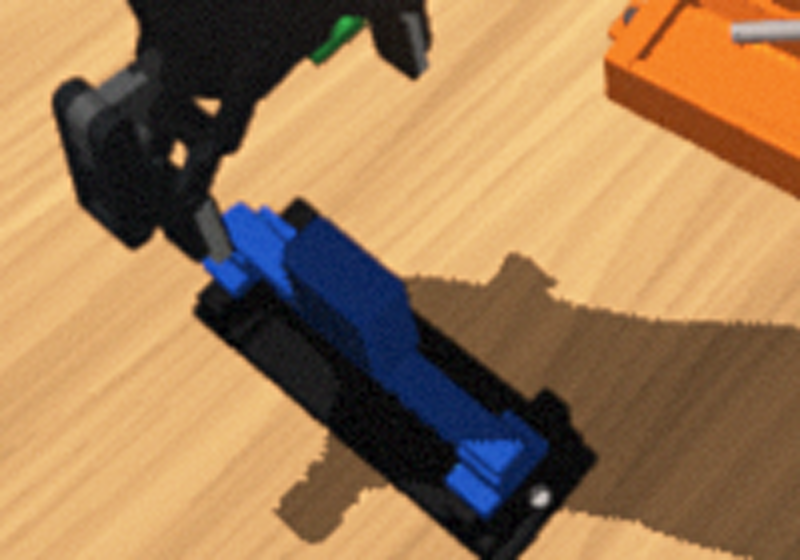

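The gripper straddles the rake's grip, with the fingers on its two wide faces. I'll descend and close.

Call:
servo_tool([
  [85,20,-0.5,1,0],
  [85,40,-0.5,1,0],
  [85,60,-0.5,1,0],
  [85,80,-0.5,1,0],
  [85,95,-0.5,1,0],
  [85,108,-0.5,1,0],
  [85,108,-0.5,1,0],
  [60,108,-0.5,1,0],
  [40,108,-0.5,1,0],
  [30,108,-0.5,1,0],
  [15,108,-0.5,1,0],
  [15,108,-0.5,1,0],
  [15,108,-0.5,1,0],
  [15,108,-0.5,1,0],
  [15,108,-0.5,1,0],
], grip_force=70)

```text
time_s: 4.32
ee_pos: [0.5212, 0.3166, 0.0738]
ee_rot: [-1.254, 1.179, 1.253]
ft_force: [-0.2, 0.2, 4.7]
width: 0.0232
```

```bash
python3 -c "
from h import *
go((520,316,140),93.5)"
```

```text
t 4.33 p [521.2 316.6  73.8] zyaw 93.48 xaxis [ 0.001  0.001 -1.   ] q6 0.49 F [-0.2  0.2  4.7] w 23.2
shift [-66.2   1.1  -0.5] turn -0.02
```

Call:
servo_tool([
  [15,-10,0,0,0],
  [15,-20,0,0,0],
  [15,-35,0,0,0],
  [15,-50,0,0,0],
  [15,-65,0,0,0],
  [15,-65,0,0,0],
])

```text
time_s: 5.08
ee_pos: [0.522, 0.3171, 0.1405]
ee_rot: [-1.254, 1.176, 1.252]
ft_force: [-1.7, -0.4, -0.7]
width: 0.0233
```

```bash
python3 -c "
from h import *
go((480.3,108.4,139),100)"
```

```text
t 5.08 p [522.  317.1 140.5] zyaw 93.48 xaxis [ 0.004  0.002 -1.   ] q6 0.49 F [-1.7 -0.4 -0.7] w 23.3
shift [   1.    54.3 -205.8] turn -6.52
```

Call:
servo_tool([
  [15,0,9,-34,-1],
  [15,0,18,-68,-2],
  [15,0,27,-103,-3.2],
  [15,0,36,-137,-4.4],
  [15,0,45,-171,-5.6],
  [15,0,54,-206,-6.5],
  [15,0,54,-206,-6.5],
  [15,0,54,-206,-6.5],
])

```text
time_s: 6.08
ee_pos: [0.4796, 0.1076, 0.1383]
ee_rot: [-1.336, 1.121, 1.336]
ft_force: [0.4, -0.1, -1.3]
width: 0.0233
```

```bash
python3 -c "
from h import *
go((480.3,108.4,73.8),100)
save('side','side2'); save('top','top2')
a=cv2.resize(cv2.imread('pics/side2.png')[180:350,210:400],None,fx=3,fy=3,interpolation=2)
b=cv2.resize(cv2.imread('pics/top2.png')[195:300,210:350],None,fx=1.6,fy=1.6,interpolation=2)
o=np.zeros((510,800,3),np.uint8); o[:,:570]=a; o[:168,572:796]=b; cv2.imwrite('pics/z2.png',o)"
```

```text
t 6.08 p [479.6 107.6 138.3] zyaw 99.96 xaxis [ 0.  0. -1.] q6 0.05 F [ 0.4 -0.1 -1.3] w 23.3
shift [64.5 -0.8  0.6] turn -0.04
```

View pics/z2.png

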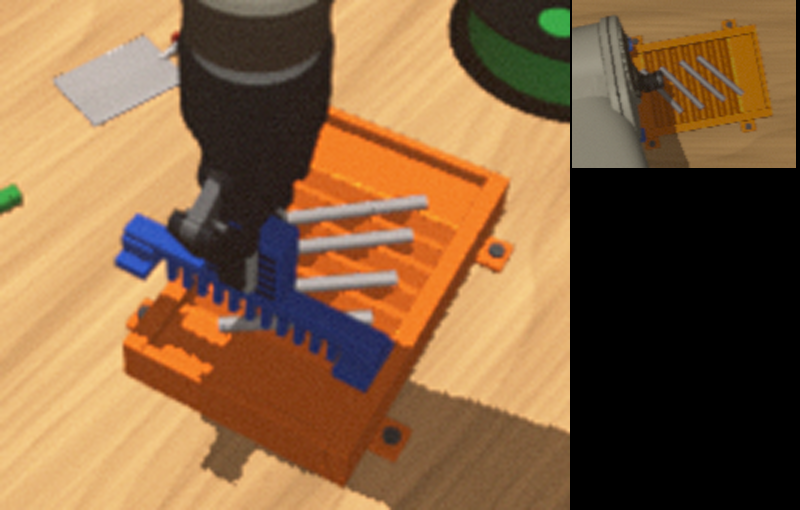

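The rake is upright over the +y landing, parallel to the tray end and with its tines clear of the rods. I'll lower it.

Call:
servo_tool([
  [15,15,-0.5,0.5,0],
  [15,30,-0.5,0.5,0],
  [15,45,-0.5,0.5,0],
  [15,56,-0.5,0.5,0],
  [15,60,-0.5,0.5,0],
  [15,63,-0.5,0.5,0],
  [15,65,-0.5,0.5,0],
  [15,65,-0.5,0.5,0],
])

```text
time_s: 7.18
ee_pos: [0.4804, 0.1081, 0.0739]
ee_rot: [-1.337, 1.121, 1.335]
ft_force: [0.1, -0.5, -0.5]
width: 0.0234
```

```bash
python3 -c "
from h import *
go((480.3,108.4,73.8),100); go((498.5+.1736*105,5-.9848*105,73.8),100)"
```

```text
t 7.17 p [480.4 108.1  73.9] zyaw 99.98 xaxis [ 0.001  0.    -1.   ] q6 0.05 F [ 0.1 -0.5 -0.5] w 23.4
shift [0.1 0.  0.3] turn -0.02
t 7.17 p [480.4 108.1  73.9] zyaw 99.98 xaxis [ 0.001  0.    -1.   ] q6 0.05 F [ 0.1 -0.5 -0.5] w 23.4
shift [ 1.000e-01 -0.000e+00 -2.097e+02] turn -0.02
```

Call:
servo_tool([
  [15,0.5,0,0,0],
  [15,0.8,0,-4,0],
  [15,0.8,0,-9,0],
  [15,0.8,0,-14,0],
  [15,0.8,0,-18,0],
  [15,0.8,0,-23,0],
  [15,0.8,0,-27,0],
  [15,0.8,0,-32,0],
  [15,0.8,0,-36,0],
  [15,0.8,0,-41,0],
  [15,0.8,0,-45,0],
  [15,0.8,0,-50,0],
  [15,0.8,0,-54,0],
  [15,0.8,0,-59,0],
  [15,0.8,0,-63,0],
  [15,0.8,0,-68,0],
  [15,0.8,0,-72,0],
  [15,0.8,0,-77,0],
  [15,0.8,0,-81,0],
  [15,0.8,0,-85,0],
])

```text
time_s: 9.68
ee_pos: [0.4924, 0.0459, 0.0767]
ee_rot: [-1.307, 1.076, 1.368]
ft_force: [-17.2, 54.3, 36.8]
width: 0.0232
```

```bash
python3 -c "
from h import *
go((498.5+.1736*105,5-.9848*105,73.8),100)
save('side','side3')
a=cv2.resize(cv2.imread('pics/side3.png')[180:350,210:400],None,fx=3,fy=3,interpolation=2)
cv2.imwrite('pics/z3.png',a)"
```

```text
t 9.68 p [492.4  45.9  76.7] zyaw 100.74 xaxis [-0.003  0.051 -0.999] q6 -0.13 F [-17.2  54.3  36.8] w 23.2
shift [  -4.5    2.9 -146.3] turn 0.74
```

View pics/z3.png

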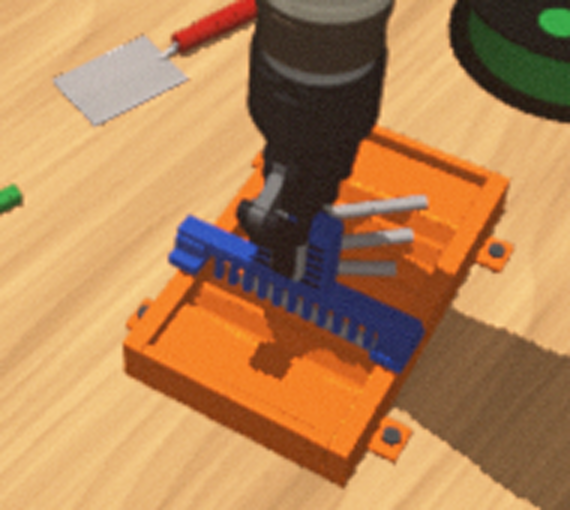

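The rake has jammed at y'≈41 mm, with about 57 N of push and the tool tilted 3°. A rod is probably wedged under the tines, so I'll back off and look.

Call:
servo_tool([
  [15,0,0,8,0],
  [15,0,0,16,0],
  [15,0,0,24,0],
  [15,0,0,32,0],
  [15,0,0,40,0],
  [15,0,0,48,0],
  [15,-15,0,60,0],
  [15,-30,0,75,0],
  [15,-45,0,90,0],
  [15,-45,0,110,0],
  [15,-45,0,130,0],
  [15,-45,0,130,0],
])

```text
time_s: 11.22
ee_pos: [0.4719, 0.154, 0.1182]
ee_rot: [-1.338, 1.119, 1.338]
ft_force: [-0.1, 0.1, -1.0]
width: 0.0233
```

```bash
python3 -c "
from h import *
go((498.5+.1736*105,5-.9848*105,73.8),100)
save('side','side4');save('top','top4')
a=cv2.resize(cv2.imread('pics/side4.png')[190:340,220:400],None,fx=2.6,fy=2.6,interpolation=2)
b=cv2.resize(cv2.imread('pics/top4.png')[195:290,225:345],None,fx=2.7,fy=2.7,interpolation=2)
o=np.zeros((390,800,3),np.uint8); o[:,:468]=a; o[:b.shape[0],472:472+b.shape[1]]=b; cv2.imwrite('pics/z4.png',o)"
```

```text
t 11.22 p [471.9 154.  118.2] zyaw 100.14 xaxis [ 0.001  0.    -1.   ] q6 0.14 F [-0.1  0.1 -1. ] w 23.3
shift [  44.3    0.3 -256.4] turn 0.14
```

View pics/z4.png

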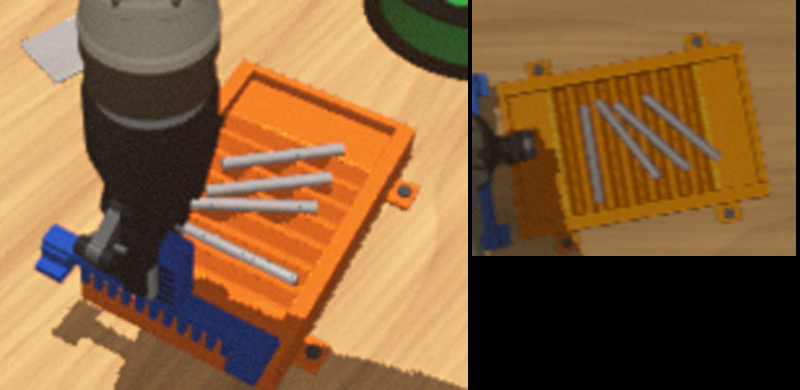

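```bash
cat >> h.py <<'E'
T0=np.array([498.5,5.]);YAW=np.radians(10)
def rods(n='top',z=.019):
    im=cv2.cvtColor(capture(n),cv2.COLOR_RGB2HSV) 
    P=np.array([[x,y,36] for x,y in((-64,-118),(-64,118),(64,118),(64,-118))],float)
    c,s=np.cos(YAW),np.sin(YAW); W=np.c_[T0[0]+c*P[:,0]-s*P[:,1],T0[1]+s*P[:,0]+c*P[:,1],P[:,2]]/1000
    m=np.zeros(im.shape[:2],np.uint8); cv2.fillConvexPoly(m,proj(n,W).astype(int),255)
    g=cv2.inRange(im,(0,0,60),(180,110,255))&m
    for c_ in sorted(cv2.findContours(g,0,2)[0],key=cv2.contourArea)[::-1]:
        if cv2.contourArea(c_)<25: break
        w=toplane(n,c_[:,0,:],z)[:,:2]*1000-T0; t=np.c_[c*w[:,0]+s*w[:,1],-s*w[:,0]+c*w[:,1]].astype(np.float32)
        (cx,cy),(a,b),an=cv2.minAreaRect(t)
        if a<b: an+=90
        print(n,'rod xy',round(cx,1),round(cy,1),'len',round(max(a,b),1),'wid',round(min(a,b),1),'ang',round((an+90)%180-90,1))
E
python3 -c "
from h import *
rods(); rods('top',.029); rods('side')"
```

```text
top rod xy 2.0 -18.6 len 99.0 wid 9.7 ang 38.8
top rod xy 2.9 5.9 len 100.9 wid 9.6 ang 29.2
top rod xy 5.6 -50.8 len 99.0 wid 9.4 ang 40.5
top rod xy -5.2 45.3 len 99.0 wid 9.7 ang 0.3
top rod xy 1.5 -18.5 len 98.1 wid 9.4 ang 38.9
top rod xy 4.9 -50.4 len 98.2 wid 9.3 ang 40.5
top rod xy -5.8 44.9 len 98.1 wid 9.6 ang 0.3
top rod xy 2.3 5.8 len 100.1 wid 9.5 ang 29.3
side rod xy -1.2 -11.0 len 116.1 wid 38.0 ang 38.3
side rod xy -7.2 46.2 len 100.9 wid 14.8 ang 3.6
side rod xy 5.6 -57.6 len 101.1 wid 11.9 ang 40.2
```

Rod 1 is now down in groove +44 at 0.3°; rod 2 is at y'≈6. I'll comb again with forward and back strokes, so a half-sunk rod can drop in.

Call:
servo_tool([
  [15,0,0,-25,0],
  [15,0,0,-46,0],
  [15,15,0,-48,0],
  [15,30,0,-48,0],
  [15,40,0,-48,0],
  [15,44.5,0,-48,0],
  [15,44.5,0,-58,0],
  [15,44.5,0,-68,0],
  [15,44.5,0,-78,0],
  [15,44.5,0,-88,0],
  [15,44.5,0,-96,0],
  [15,44.5,0,-101,0],
  [15,44.5,0,-106,0],
  [15,44.5,0,-110,0],
  [15,44.5,0,-114,0],
  [15,44.5,0,-118,0],
  [15,44.5,0,-122,0],
])

```text
time_s: 13.6
ee_pos: [0.4944, 0.0334, 0.074]
ee_rot: [-1.338, 1.118, 1.336]
ft_force: [-0.5, 2.8, 4.7]
width: 0.0235
```

```bash
cat >> h.py <<'E'
def st():
    s=observe(); p=np.array(s['ee_pos'])*1000; d=p[:2]-T0; print('x\'',(np.cos(YAW)*d[0]+np.sin(YAW)*d[1]).round(1),'y\'',(-np.sin(YAW)*d[0]+np.cos(YAW)*d[1]).round(1))
    go((498.5+.1736*105,5-.9848*105,73.8),100)
E
python3 -c "
from h import *
st()"
```

```text
x' 0.9 y' 28.7
t 13.6 p [494.4  33.4  74. ] zyaw 100.07 xaxis [ 0.003  0.002 -1.   ] q6 -0.11 F [-0.5  2.8  4.7] w 23.5
shift [ 1.000e-01  1.100e+00 -1.337e+02] turn 0.07
```

Call:
servo_tool([
  [15,0,0,-4,0],
  [15,0,0,-8,0],
  [15,0,0,-11,0],
  [15,0,0,-5,0],
  [15,0,0,-10,0],
  [15,0,0,-14,0],
  [15,0,0,-18,0],
  [15,0,0,-11,0],
  [15,0,0,-16,0],
  [15,0,0,-20,0],
  [15,0,0,-24,0],
  [15,0,0,-17,0],
  [15,0,0,-22,0],
  [15,0,0,-26,0],
  [15,0,0,-30,0],
])

```text
time_s: 15.48
ee_pos: [0.4995, 0.0041, 0.074]
ee_rot: [-1.338, 1.118, 1.336]
ft_force: [-0.4, 2.8, 7.1]
width: 0.0234
```

```bash
python3 -c "
from h import *
st()
rods('side')"
```

```text
x' 0.9 y' -1.0
t 15.47 p [499.5   4.1  74. ] zyaw 100.07 xaxis [ 0.003  0.002 -1.   ] q6 -0.17 F [-0.4  2.8  7.1] w 23.4
shift [ 1.00e-01  1.00e+00 -1.04e+02] turn 0.07
side rod xy -4.8 -5.1 len 108.0 wid 23.6 ang 0.7
side rod xy -7.4 45.6 len 100.7 wid 10.5 ang -0.7
side rod xy 66.6 -80.1 len 59.3 wid 29.8 ang -56.5
side rod xy -26.0 -58.0 len 62.4 wid 44.3 ang -67.5
side rod xy 14.3 -37.5 len 34.2 wid 9.8 ang -70.7
```

Call:
servo_tool([
  [15,0,0,6,0],
  [15,0,0,-1,0],
  [15,0,0,-5,0],
  [15,0,0,-9,0],
  [15,0,0,-2,0],
  [15,0,0,-7,0],
  [15,0,0,-11,0],
  [15,0,0,-15,0],
  [15,0,0,-8,0],
  [15,0,0,-13,0],
  [15,0,0,-17,0],
  [15,0,0,-21,0],
  [15,0,0,-14,0],
  [15,0,0,-19,0],
  [15,0,0,-23,0],
  [15,0,0,-27,0],
])

```text
time_s: 17.52
ee_pos: [0.5042, -0.0225, 0.074]
ee_rot: [-1.338, 1.118, 1.336]
ft_force: [0.1, 2.2, 6.2]
width: 0.0234
```

```bash
python3 -c "
from h import *
st()
save('side','side5')
a=cv2.resize(cv2.imread('pics/side5.png')[190:340,220:400],None,fx=3,fy=3,interpolation=2);cv2.imwrite('pics/z5.png',a)"
```

```text
x' 0.8 y' -28.1
t 17.52 p [504.2 -22.5  74. ] zyaw 100.07 xaxis [ 0.002  0.002 -1.   ] q6 -0.22 F [0.1 2.2 6.2] w 23.4
shift [  0.1   0.9 -76.9] turn 0.07
```

View pics/z5.png

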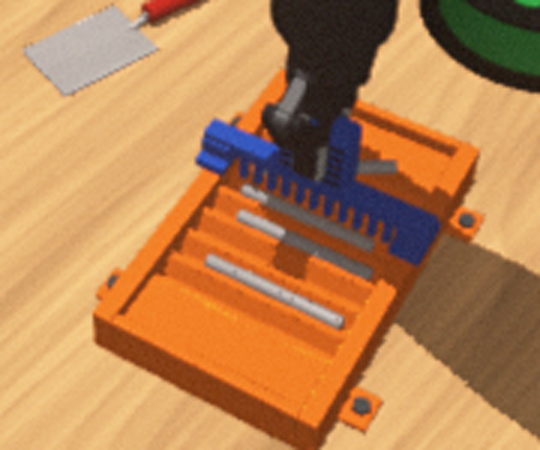

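Three rods now lie in grooves behind the rake, and only the fourth is still ahead of it. I'll keep combing.

Call:
servo_tool([
  [15,0,0,6,0],
  [15,0,0,-1,0],
  [15,0,0,-5,0],
  [15,0,0,-9,0],
  [15,0,0,-2,0],
  [15,0,0,-7,0],
  [15,0,0,-11,0],
  [15,0,0,-15,0],
  [15,0,0,-8,0],
  [15,0,0,-13,0],
  [15,0,0,-17,0],
  [15,0,0,-21,0],
  [15,0,0,-14,0],
  [15,0,0,-19,0],
  [15,0,0,-23,0],
  [15,0,0,-27,0],
  [15,0,0,-20,0],
  [15,0,0,-25,0],
  [15,0,0,-29,0],
  [15,0,0,-33,0],
])

```text
time_s: 20.08
ee_pos: [0.5099, -0.0551, 0.074]
ee_rot: [-1.338, 1.118, 1.336]
ft_force: [-0.5, 2.4, 7.1]
width: 0.0234
```

```bash
python3 -c "
from h import *
st(); rods('side')"
```

```text
x' 0.8 y' -61.2
t 20.07 p [509.9 -55.1  74. ] zyaw 100.07 xaxis [ 0.002  0.001 -1.   ] q6 -0.28 F [-0.5  2.4  7.1] w 23.4
shift [  0.2   0.9 -43.8] turn 0.07
side rod xy -7.4 45.6 len 100.7 wid 10.5 ang -0.7
side rod xy -6.6 1.2 len 100.3 wid 10.8 ang 0.5
side rod xy 1.6 -20.5 len 100.7 wid 10.1 ang 0.8
side rod xy 7.9 -69.5 len 108.2 wid 21.0 ang -1.2
side rod xy 11.0 -106.8 len 40.9 wid 18.1 ang -72.5
```

Call:
servo_tool([
  [15,0,0,6,0],
  [15,-10,0,8,0],
  [15,-30,0,8,0],
  [15,-50,0,8,0],
  [15,-65,0,8,0],
  [15,-65,0,40,0],
  [15,-65,0,80,0],
  [15,-65,0,120,0],
  [15,-65,0,160,0],
  [15,-65,0,200,0],
  [15,-65,0,240,0],
  [15,-65,0,280,0],
  [15,-65,0,300,0],
  [15,-65,0,300,0],
])

```text
time_s: 21.88
ee_pos: [0.4564, 0.2399, 0.1378]
ee_rot: [-1.338, 1.121, 1.338]
ft_force: [0.7, 0.4, -2.0]
width: 0.0232
```

```bash
python3 -c "
from h import *
go((521.3,312,139),93.5); rods('side'); rods()
save('top','top6');a=cv2.resize(cv2.imread('pics/top6.png')[195:290,225:345],None,fx=5,fy=5,interpolation=2);cv2.imwrite('pics/z6.png',a)"
```

```text
t 21.88 p [456.4 239.9 137.8] zyaw 100.12 xaxis [-0.    -0.001 -1.   ] q6 0.31 F [ 0.7  0.4 -2. ] w 23.2
shift [ -1.2 -76.6  59.5] turn 6.62
side rod xy -7.4 45.6 len 100.7 wid 10.5 ang -0.7
side rod xy -6.7 1.6 len 100.3 wid 10.0 ang 0.5
side rod xy 1.9 -20.5 len 100.0 wid 9.9 ang 0.5
side rod xy 4.3 -64.6 len 100.8 wid 9.6 ang 0.7
top rod xy -4.4 1.2 len 99.0 wid 10.0 ang 0.7
top rod xy -5.2 45.3 len 99.0 wid 9.7 ang 0.3
top rod xy 6.8 -64.8 len 99.4 wid 9.8 ang 0.3
top rod xy 4.7 -20.7 len 97.6 wid 9.5 ang 0.6
```

View pics/z6.png

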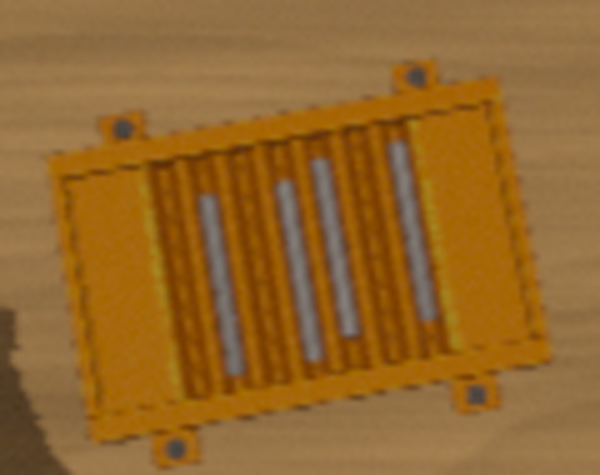

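All four rods lie in grooves +44, 0, −22 and −66. Both views agree within about 1° and 1 mm at seated height. Next I'll take the rake back to the stand.

Call:
servo_tool([
  [15,-1,-19,15,2],
  [15,-1,-38,30,4],
  [15,-1,-57,45,6],
  [15,-1,-76.5,59.5,6.6],
  [15,-1,-76.5,59.5,6.6],
  [15,-1,-76.5,59.5,6.6],
])

```text
time_s: 22.78
ee_pos: [0.5214, 0.3094, 0.1386]
ee_rot: [-1.252, 1.183, 1.252]
ft_force: [-0.4, -0.2, -1.7]
width: 0.0233
```

```bash
python3 -c "
from h import *
go((521.3,312,74),93.5)"
```

```text
t 22.77 p [521.4 309.4 138.6] zyaw 93.31 xaxis [-0.001 -0.001 -1.   ] q6 0.48 F [-0.4 -0.2 -1.7] w 23.3
shift [64.6 -0.1  2.7] turn -0.19
```

Call:
servo_tool([
  [15,15,0,1,0],
  [15,30,0,1,0],
  [15,45,0,1,0],
  [15,55,0,1,0],
  [15,60,0,1,0],
  [15,62.5,0,1,0],
  [15,64,0,1,0],
  [15,65,0,1,0],
  [15,65,0,1,0],
])

```text
time_s: 23.9
ee_pos: [0.5219, 0.312, 0.0743]
ee_rot: [-1.253, 1.18, 1.252]
ft_force: [-0.2, -0.1, -1.8]
width: 0.0231
```

```bash
python3 -c "
from h import *
go((521.3,312,74),93.5)
save('side','side7'); a=cv2.resize(cv2.imread('pics/side7.png')[280:420,100:300],None,fx=4,fy=4,interpolation=2)
cv2.imwrite('pics/z7.png',a)"
```

```text
t 23.9 p [521.9 312.   74.3] zyaw 93.39 xaxis [ 0.  0. -1.] q6 0.48 F [-0.2 -0.1 -1.8] w 23.1
shift [0.3 0.6 0. ] turn -0.11
```

View pics/z7.png

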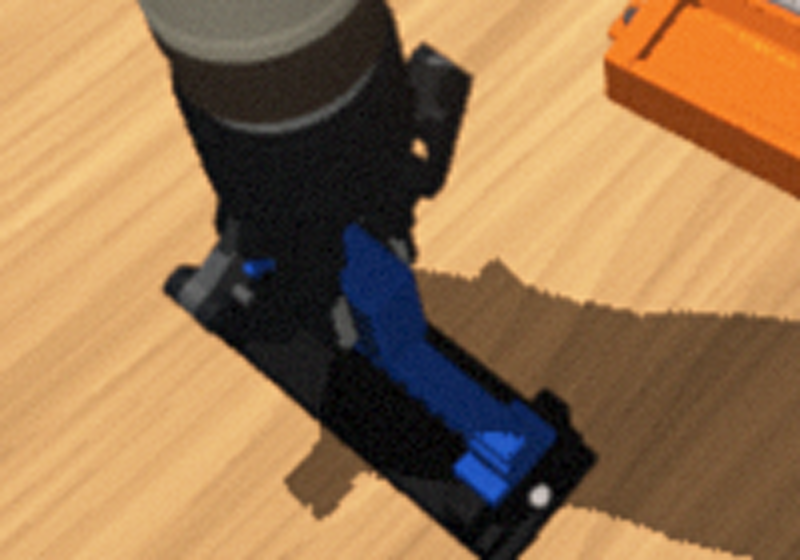

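The shoes are over the rails, about 0.5 mm up, with the head along the stand. I'll set the rake down, release it, and retreat straight up.

Call:
servo_tool([
  [15,0.5,0,0,0],
  [15,1,0,0,0],
  [15,1,0,0,0],
  [24,1,0,0,0],
  [30,1,0,0,0],
  [50,1,0,0,0],
  [85,1,0,0,0],
  [85,1,0,0,0],
  [85,1,0,0,0],
  [85,1,0,0,0],
  [85,1,0,0,0],
  [85,-15,0,0,0],
  [85,-35,0,0,0],
  [85,-60,0,0,0],
  [85,-85,0,0,0],
  [85,-100,0,0,0],
  [85,-120,-80,-60,0],
  [85,-120,-100,-120,0],
  [85,-120,20,-170,0],
  [85,-120,20,-170,0],
])

```text
time_s: 26.45
ee_pos: [0.5147, 0.1422, 0.1925]
ee_rot: [-1.251, 1.183, 1.253]
ft_force: [1.4, -0.2, 1.4]
width: 0.0852
```

```bash
python3 -c "
from h import *
go((400,150,200),93.5); rods('side')
save('side','side8'); save('top','top8')
a=cv2.resize(cv2.imread('pics/side8.png')[310:420,130:260],None,fx=3,fy=3,interpolation=2)
b=cv2.resize(cv2.imread('pics/top8.png')[130:300,140:460],None,fx=1.25,fy=1.25,interpolation=2)
o=np.zeros((330,800,3),np.uint8); o[:,:390]=a; o[:b.shape[0],395:395+b.shape[1]]=b; cv2.imwrite('pics/z8.png',o)
im=cv2.imread('pics/top8_raw.png');c=cv2.resize(im[195:280,145:205],(390,552),interpolation=2);cv2.imwrite('pics/z9.png',c)"
```

```text
t 26.45 p [514.7 142.2 192.5] zyaw 93.31 xaxis [-0.002 -0.001 -1.   ] q6 0.21 F [ 1.4 -0.2  1.4] w 85.2
shift [ -7.3 114.1  14.4] turn -0.19
side rod xy -7.4 45.3 len 100.6 wid 11.0 ang 0.7
side rod xy -6.7 1.6 len 100.3 wid 10.0 ang 0.5
side rod xy 1.9 -20.5 len 100.0 wid 9.9 ang 0.5
side rod xy 4.3 -64.5 len 100.8 wid 9.5 ang 0.5
```

View pics/z8.png

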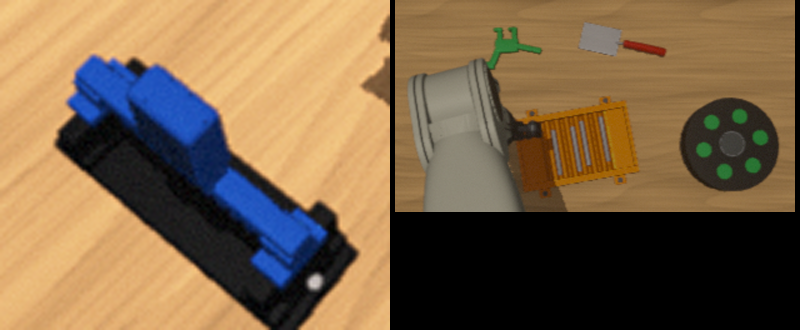

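```bash
python3 -c "
from h import *
f=lambda p,z:(toplane('side',np.array(p)/3+[130,310],z)[:,:2]*1000)
for z in(0,.008): 
  a=f([(57,147),(355,258),(275,328)],z);print(z,a.round(1).tolist(),'centre',a[:2].mean(0),np.linalg.norm(a[0]-a[2]),np.linalg.norm(a[1]-a[2]),np.degrees(np.arctan2(*(a[0]-a[2])[::-1])))
g=f([(160,65),(217,115),(190,135),(130,85)],.113);print('grip',g.round(1).tolist(),g.mean(0))"
```

```text
0 [[609.3, 348.9], [430.5, 279.0], [436.5, 334.1]] centre [519.86775157 313.95712879] 173.45233339682272 55.36363866650719 4.907841275385597
0.008 [[604.6, 350.2], [427.8, 281.1], [433.7, 335.5]] centre [516.20053331 315.62902213] 171.5581266333972 54.75903348907188 4.907841275385609
grip [[540.5, 303.5], [496.4, 302.6], [498.4, 318.8], [543.2, 321.3]] [519.60515995 311.54396602]
```

```bash
python3 -c "
from cell import *; print(job_done())"
```

```text
the job is handed in; nothing more can be done
None
```

The job is handed in: all four rods lie down in grooves, and the rake is back upright on its stand and released. No verdict was reported, so this rests on my own checks.

**What I did:** I took the rake off the stand by its grip, let the tines down on the tray's +y landing and combed toward −y. The first stroke jammed at about 57 N of push (about 68 N in all), with the tool tilted about 3°. I backed off and that rod turned out to be down in its groove. I finished with short forward and back strokes at low force.

**Last checks:**
- **Rods:** they are in the grooves at y = +44, 0, −22 and −66 mm, all parallel within about 1°. After combing, both cameras placed them within about 1.5 mm of the groove centres, assuming seated height. The side view repeated this at the end.
- **Rake:** it stands upright on both stand rails, about 3 mm from the stand's centre and 1.5° off its line. This comes from a rough reading of a few corners, in which the stand measured about 7% small. I did not measure the height of the tine tips separately.
- **Bystanders and robot:** the spool, dinosaur and scraper look undisturbed by eye in the last top view. The gripper is open and clear of everything, and about 26.5 s of the 72 s were used.

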